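# Close a gear housing port: separator sheet, cover, quarter-turn fastener, hold it shut

### The arm

A 6-joint arm with a two-finger parallel gripper is mounted at the origin on the work surface. World frame = base frame: x ahead of the robot, y to its left, z up, the work surface at z = 0. Lengths are in m, angles in degrees, forces in N, time in s.
With the tool pointing down it reaches from about 0.35 to 0.875 m from the base axis. Payload 4.2 kg.
Tool frame: the origin (TCP) lies where the fingers leave the gripper's body, on its centre line; the fingertips stand 70 mm ahead of it and the grasp point (between the pads) lies 51 mm ahead of it; z points along the fingers, y is the direction in which the jaws open and shut (so a half turn about z gives the same grasp; the last joint's range is limited). The gripper opens to 87 mm and grips with 3 to 60 N. Pads are 19 mm wide; open, the fingers measure 117 mm over their backs; the gripper's body (75 mm by 190 mm) begins 51 mm behind the grasp point.
Start: joints at [79.676, 22.042, 0.453, 0, -68.411, -14.817], TCP at [0.265, 0.566, 0.292] pointing down, gripper open.
Joint ranges: [-179.83, 179.83], [-69.29, 118.12], [-61.27, 80.66], [-181.25, 117.63], [-171.15, -9.14], [-177.46, 177.46]. Speed limits (degrees/s): [159.86, 159.86, 180, 180, 180, 180].

### API

Orientations are given as a 3x3 rotation matrix whose columns are the frame's x, y, z axes.
In Python, from station import sense, capture, camera_model, finish_job gives the robot as it stands.
- The arm moves only by the shell command python3 -m inch 'ROWS'. ROWS is JSON, a list of rows, each an object with "hand": the closure, from 0 (fully open) to 1 (shut); "slide": the shift along the world's x, y, z in cm, a list of three; "yaw": the turn about the world's z in rad. A call has 1 to 10 rows; each row is the pose to reach, as a shift and turn from the pose commanded when the call began; what a row does not reach only later rows make up. A row lasts 1/8 s, in which the tool goes at most 62.5 mm and 10.7 degrees, less where a joint would pass 70% of its speed; a pose out of reach is approached as far as the arm can. A call with a gripper value outside its range is refused whole. The fingers move at their own pace and stop on an object; the grip force is fixed at half the most. Time passes only in rows, so rows that repeat a pose let the fingers close. It gives the time, the measured TCP pose, the force and the opening at its end, in the units of the state.
- sense(): the state, without advancing time (a new reading comes with each control period).
- capture(name): name is "scene" or "top"; returns the picture (400x640x3 uint8, blue, green, red); there is no depth.
- camera_model(name): a dict with "mtx" (3x3 intrinsics, pixels), "k1" (the pictures are not rectified: a ray, as slopes to the right and down, at radius r is drawn at 1 + k1 r^2 times it, then the intrinsics apply), "xyz" and "orientation" of the camera in the world. Camera axes: x right, y up, looking along -z (the intrinsics and any distortion apply to the point x, -y, -z); pixel columns grow to the right and rows downward; lengths in m; the calibration is good to about 2 mm. A picture is of the moment at which its call begins. camera_model takes no time and is no camera call.
- finish_job(): hands the job in, once; it reports no verdict.
The state is a dict: "time_s": time; "joints": joint angles; "joint_velocities": joint speeds; "effort": joint torques, N m; "tcp_pos": TCP position; "ee_rot": TCP orientation; "wrist_force": force on the tool from outside, world axes, zero at the start; "moment": the same for the moment, N m; "gripper_width": opening from 0.0 (shut) to 1.0 (fully open).
Only numpy, scipy, OpenCV 4.12 (cv2) and the standard library are available. Lean on these libraries where they do the work, as an engineer would, in place of code of your own. Each camera call takes 0.05 s, during which the arm holds its last target. There are 200 camera calls.

### The job

Close the inspection port of the green gear housing: lay the orange separator sheet squarely on the black seal and let go of it, then set the aluminium cover on the sheet with its key-shaped hole over the yellow quarter-turn fastener and let go. Only then turn the fastener clockwise until its bar and the slot line on top lie along the slot in the cover, and press the cover down, fully home against the spring of the seal. Finish while still holding it pressed down, and leave the spanner, jar and red bin alone.

Things in the scene. Friction and masses are not known exactly. Their poses are not given: they have to be found in the camera images.
- port (a point): Centre of the top of the black sprung seal of the green housing, unpressed, 88 mm above the bench; fixed to the housing. x along the port towards the yellow fastener (its axis 95 mm away), y across, z up. Seal: ring 98 (x) x 42 (y) mm on a neck 57 mm above the housing's body (top 31 mm above bench; foot x -86 to +150, y +-70 mm from here).
- seal (a joint): How far the seal is pressed down, m: 0 unpressed, 0.010 fully home (hard stop). Sprung: 5 N preload plus 0.9 N per mm; the weight of cover and sheet (3 to 4.5 N) helps, so fully home takes about 10 N from the hand. It springs back when let go.
- sheet_center (a point): Centre of the orange rigid separator sheet, 112 (x) x 60 (y) x 6 (z) mm, 60 g. It starts flat on a wooden stand 85 x 34 mm, 45 mm high, along the same x: its long edges overhang by 13 mm, so it can be gripped across its 60 mm width. Right place: centred on the seal, x along the port's x (either way round), its centre 3 mm above port.
- cover_grip (a point): Centre of the cover's black grip bar, 44 (x) x 12 (y) x 20 (z) mm, near the centre of mass. x towards the cover's hole. The cover (0.3 kg, starts flat on the bench) is 8 mm thick, x -70 to +122, y +-36 mm from here; its top is 24 mm and its underside 32 mm below. Right place: 14 mm along the port's x, 38 mm above port on the sheet (28 mm fully home), x as the port's.
- cover_hole (a point): Centre of the cover's key-shaped hole, at the underside of the cover, 81 mm along x from the grip: a square 38 x 38 mm crossed by a slot 62 mm (along x) x 24 mm (y). It goes over the fastener, centred on its axis. x, y, z as cover_grip.
- fastener_grip (a point): On the fastener's upright axis, at the height to pinch its yellow bar, 37 mm above port. Bar: 22 mm along this x, 9 mm along y (pinch across it), top 13 mm higher with a black slot line along x; it stands 36 mm out of the unpressed cover. Lower down a steel wing 54 x 8 mm, parallel to the bar, top 2 mm above port, stops the cover unless in line with its slot.
- fastener (a joint): Turn of the fastener, rad, growing clockwise seen from above: 0 bar along the port's y, 1.571 aligned (bar along the port's x and the cover's slot). Starts near 0.1 to 0.5. Stops at -0.2 and 1.95; stays where it is left, friction 0.05 N m.
- spanner: An open-ended spanner 170 mm long lying on the bench beyond the housing, a bystander; origin under it.
- jar: A small amber jar, 56 mm wide, 70 mm tall, a bystander; origin under its centre.
- bin_red: An open red parts bin 100 x 130 x 55 mm, a bystander; origin under its centre.
There are look-alikes about, which are no part of the job. Of the things that look like the part that bears cover_grip, the largest one is meant.

How it is judged:
By the outcome, as a careful person would: the job done as asked, in the order asked, and still so for the second after the job is handed in, while the arm keeps its last pose, push and grip.
It also fails if it takes over 72 s, if anything falls off the work surface, if the arm or the gripper's body presses on something with over 40 N, if the wrist force passes 120 N, or if a joint passes its speed limit or range.

## Working session

There is one attempt and no reset: what is moved stays moved. The work goes in short steps, Python scripts to look and compute and a shell command to move; the robot and the scene stay as the last step left them, time stands still between calls to the robot, and variables do not carry over. Pictures are saved under pics/ and viewed, about 8 in all and at most 12, crops included, and the job is handed in when it is done.

```bash
mkdir -p pics; ls
cat > h.py <<'E'
import numpy as np, cv2
from station import sense, capture, camera_model
def ray(cam,u,v):
    m=camera_model(cam);K=np.array(m['mtx']);k=m['k1'];R=np.array(m['orientation'])
    d=np.array([(u-K[0,2])/K[0,0],(v-K[1,2])/K[1,1]]);s=d.copy()
    for _ in range(30): s=d/(1+k*(s@s))
    return np.array(m['xyz']),R@np.array([s[0],-s[1],-1])
def at(cam,u,v,z):
    o,d=ray(cam,u,v);return o+d*(z-o[2])/d[2]
def proj(cam,p):
    m=camera_model(cam);K=np.array(m['mtx']);R=np.array(m['orientation'])
    q=R.T@(np.array(p)-np.array(m['xyz']));s=np.array([q[0],-q[1]])/-q[2];s=s*(1+m['k1']*(s@s))
    return K[:2,:2]@s+K[:2,2]
def crop(img,x0,y0,x1,y1,f,name):
    cv2.imwrite('pics/'+name,cv2.resize(img[y0:y1,x0:x1],None,fx=f,fy=f,interpolation=cv2.INTER_CUBIC))
E
python3 - <<'E'
from h import *
for c in('scene','top'):
    im=capture(c);cv2.imwrite(f'pics/{c}0.png',im);m=camera_model(c);print(c,m)
s=sense();print(s)
E
```

```text
pics
scene {'mtx': array([[451.10292684,   0.        , 311.31131316],
       [  0.        , 451.10292684, 198.69852812],
       [  0.        ,   0.        ,   1.        ]]), 'k1': -0.06926537083517305, 'xyz': array([ 0.9886016 , -0.51501357,  1.13105107]), 'orientation': array([[ 0.72930262, -0.5776664 ,  0.36663226],
       [ 0.68399916,  0.60288378, -0.41070221],
       [ 0.01621222,  0.55030236,  0.83480805]])}
top {'mtx': array([[392.62715657,   0.        , 314.68781325],
       [  0.        , 392.62715657, 205.85337077],
       [  0.        ,   0.        ,   1.        ]]), 'k1': -0.05431357268317682, 'xyz': array([0.44387223, 0.00139256, 0.93365112]), 'orientation': array([[-0.02369737,  0.99129882, -0.12948006],
       [-0.99942277, -0.02033717,  0.02721256],
       [ 0.02434252,  0.13005018,  0.99120855]])}
{'time_s': 0.1, 'joints': array([ 7.96746773e+01,  2.20854805e+01,  3.88466074e-01, -2.54594045e-02,
       -6.84120057e+01, -1.48185963e+01]), 'joint_velocities': array([-0.03096986, -0.09896744,  0.2611106 ,  0.08191284,  0.10184439,
       -0.10299112]), 'effort': array([-9.73321016e-05, -3.91691029e+01,  1.87935072e+01,  4.23197776e+00,
        1.34559686e-02, -7.61179126e-05]), 'tcp_pos': array([0.2653457 , 0.56543283, 0.29128358]), 'ee_rot': array([[ 9.05173759e-01, -4.25041066e-01, -7.47528664e-04],
       [-4.25041714e-01, -9.05171977e-01, -1.79785543e-03],
       [ 8.75203902e-05,  1.94510242e-03, -9.99998104e-01]]), 'wrist_force': array([ 0.51804304,  1.0730479 , -2.13297672]), 'moment': array([ 0.07181457, -0.00369278, -0.03743899]), 'gripper_width': 0.9974768662503676}
```

View pics/top0.png

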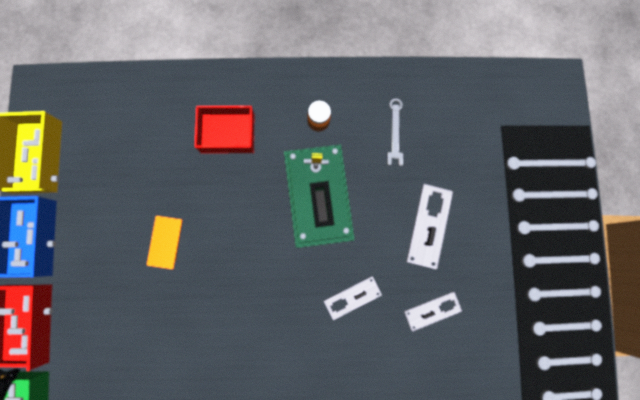

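View pics/scene0.png

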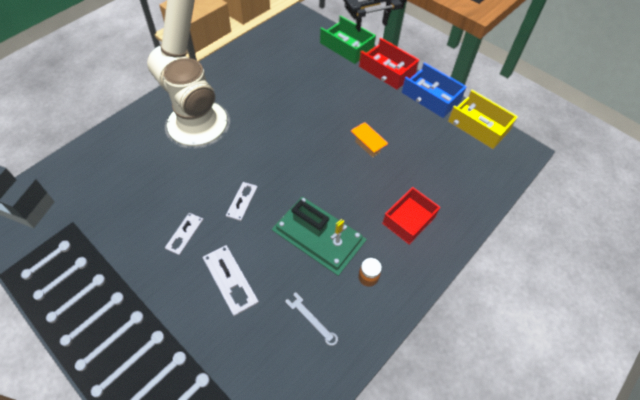

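Largest cover candidate is top (430,227); the look-alikes at (353,298) and (433,311) are clearly smaller. The sheet is at (165,243), the seal at (321,204) and the fastener at (317,158). Next is a close crop of all three parts.

Run:
```python
from h import *
im=cv2.imread('pics/top0.png')
def c(x,y):return cv2.resize(im[y:y+120,x:x+80],None,fx=5,fy=5,interpolation=cv2.INTER_CUBIC)[:600]
A=c(280,140);B=c(395,165)
cv2.imwrite('pics/c1.png',np.hstack([A,B]))
# auto: orange, white blobs
hsv=cv2.cvtColor(im,cv2.COLOR_BGR2HSV)
m=cv2.inRange(hsv,(8,150,120),(25,255,255));m[:, :130]=0;m[:,200:]=0
cs,_=cv2.findContours(m,0,1);q=max(cs,key=cv2.contourArea);r=cv2.minAreaRect(q);print('sheet',r);b=cv2.boxPoints(r)
print(np.array([at('top',*p,.051) for p in b]).round(4),at('top',*r[0],.051))
m=cv2.inRange(hsv,(0,0,150),(180,60,255));m[:,:395]=0;m[:,470:]=0;m[:175]=0;m[280:]=0
cs,_=cv2.findContours(m,0,1);q=max(cs,key=cv2.contourArea);r=cv2.minAreaRect(q);print('cover',r);b=cv2.boxPoints(r)
print(np.array([at('top',*p,.008) for p in b]).round(4),at('top',*r[0],.008))
```

```text
sheet ((164.08106994628906, 242.0135040283203), (28.112226486206055, 51.621273040771484), 9.462323188781738)
[[0.4338 0.3559 0.051 ]
 [0.5475 0.3397 0.051 ]
 [0.5357 0.2765 0.051 ]
 [0.4225 0.2936 0.051 ]] [0.48445315 0.31635171 0.051     ]
cover ((429.75115966796875, 226.16098022460938), (31.2896785736084, 81.29728698730469), 12.094757080078125)
[[ 0.4255 -0.2359  0.008 ]
 [ 0.6149 -0.2878  0.008 ]
 [ 0.5975 -0.3624  0.008 ]
 [ 0.408  -0.3083  0.008 ]] [ 0.51018398 -0.29801113  0.008     ]
```

View pics/c1.png

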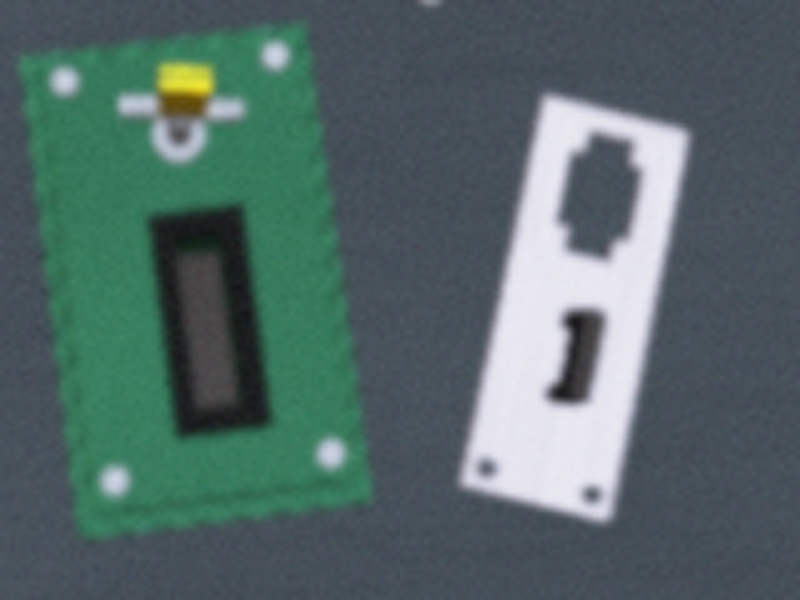

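Left: the housing, seal ring and yellow bar, with the bar roughly across the port. Right: the largest cover, hole end up and grip bar at crop (580,355). Compute poses and cross-check them in the scene camera.

Run:
```python
from h import *
T=lambda u,v,z:at('top',280+u/5-.4,140+v/5-.4,z)
s=np.array([T(*p,.088) for p in[(150,217),(243,205),(271,424),(180,437)]])
c=s.mean(0);d=(s[0]+s[1]-s[2]-s[3])/2;e=(s[0]+s[3]-s[1]-s[2])/2
print('seal',c,np.linalg.norm(d),np.linalg.norm(e),np.degrees(np.arctan2(d[1],d[0])),np.degrees(np.arctan2(-e[0],e[1])))
ft=T(186,80,.138);print('fast',ft,'from seal',np.linalg.norm((ft-c)[:2]),np.degrees(np.arctan2(*(ft-c)[1::-1])))
w=[T(118,105,.09),T(245,108,.09)];print('wing mid',(w[0]+w[1])/2,np.linalg.norm(w[0]-w[1]),np.degrees(np.arctan2(*(w[0]-w[1])[1::-1])))
f=[T(20,57,.031),T(305,25,.031),T(372,500,.031),T(85,538,.031)];f=np.array(f)
d=(f[0]+f[1]-f[2]-f[3])/2;print('foot',f.mean(0),np.linalg.norm(d),np.degrees(np.arctan2(d[1],d[0])))
g=(np.array([T(575+290-400,355-0,.0)]));
# grip top in cover crop, z=.042 (crop origin 395,165)
g=at('top',395+(590-400)/5-.4,165+355/5-.4,.042);print('grip top',g)
im=cv2.imread('pics/scene0.png')
def mark(P,col):
    u=proj('scene',P);v=((u-[150,100])*3).astype(int);cv2.circle(big,tuple(int(a) for a in v),3,col,-1)
big=cv2.resize(im[100:300,150:410],None,fx=3,fy=3,interpolation=cv2.INTER_CUBIC)
mark(c,(255,0,255));[mark(q,(255,0,255)) for q in s];mark(ft,(255,0,0));mark([.4851,-.2911,.042],(0,0,255));[mark(q,(255,0,0)) for q in w]
for q in [[0.4338,0.3559,.051],[.5475,.3397,.051],[.5357,.2765,.051],[.4225,.2936,.051],[.4849,.3164,.051]]:mark(q,(255,0,0))
cv2.imwrite('pics/s1.png',big)
```

```text
seal [ 0.55898497 -0.03739482  0.088     ] 0.09716746884960369 0.040478565874221564 5.974473127065355 6.6270713785569395
fast [ 0.65318813 -0.02734903  0.138     ] from seal 0.0947372857003601 6.086996652996245
wing mid [ 0.6538629  -0.02682646  0.09      ] 0.05597929023785664 87.60476611052457
foot [ 0.58751347 -0.03331668  0.031     ] 0.22750026860477898 6.343342385990238
grip top [ 0.48588515 -0.29236121  0.042     ]
```

View pics/s1.png

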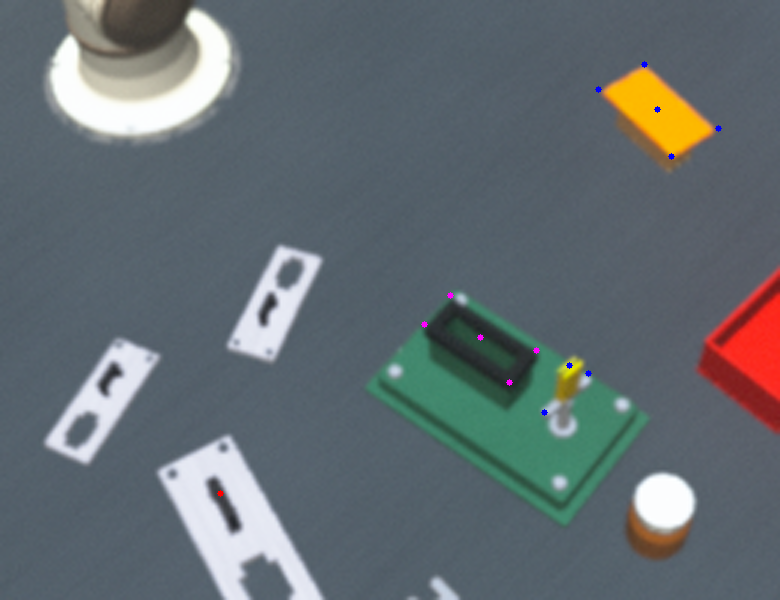

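Seal (0.559,-0.037), port yaw 6.3°, fastener 95 mm away with the bar 8.7° (0.15 rad) clockwise: all consistent with the given sizes. Now go above the sheet (0.4847, 0.3164, yaw -8.1°).

```bash
python3 -m inch '[{"hand":0,"slide":[21.9,-24.9,-12],"yaw":0.298},{"hand":0,"slide":[21.9,-24.9,-12],"yaw":0.298},{"hand":0,"slide":[21.9,-24.9,-12],"yaw":0.298},{"hand":0,"slide":[21.9,-24.9,-12],"yaw":0.298},{"hand":0,"slide":[21.9,-24.9,-12],"yaw":0.298},{"hand":0,"slide":[21.9,-24.9,-12],"yaw":0.298},{"hand":0,"slide":[21.9,-24.9,-12],"yaw":0.298},{"hand":0,"slide":[21.9,-24.9,-12],"yaw":0.298},{"hand":0,"slide":[21.9,-24.9,-12],"yaw":0.298}]'
cat >> h.py <<'E'
def st():
    s=sense();R=s['ee_rot'];print('t %.2f'%s['time_s'],'tcp',s['tcp_pos'].round(4),'jaw',np.degrees(np.arctan2(R[1,1],R[0,1])).round(2),'F',s['wrist_force'].round(1),'w',round(s['gripper_width'],3),'j',s['joints'].round(0))
if __name__=='__main__': st()
E
python3 h.py
```

```text
time_s: 1.23
tcp_pos: [0.4841, 0.3179, 0.1728]
ee_rot: [[0.99, -0.139, 0.001], [-0.139, -0.99, 0.001], [0.001, -0.001, -1.0]]
wrist_force: [-0.7, 0.0, -0.3]
gripper_width: 0.999
t 1.23 tcp [0.4841 0.3179 0.1728] jaw -97.97 F [-0.7  0.  -0.3] w 0.999 j [ 49.  24. -15.   0. -51.  33.]
```

```bash
python3 -m inch '[{"hand":0,"slide":[0,0,-4],"yaw":0},{"hand":0,"slide":[0,0,-7.2],"yaw":0},{"hand":0,"slide":[0,0,-7.2],"yaw":0},{"hand":0,"slide":[0,0,-7.2],"yaw":0},{"hand":1,"slide":[0,0,-7.2],"yaw":0},{"hand":1,"slide":[0,0,-7.2],"yaw":0},{"hand":1,"slide":[0,0,-7.2],"yaw":0},{"hand":1,"slide":[0,0,-7.2],"yaw":0},{"hand":1,"slide":[0,0,-7.2],"yaw":0},{"hand":1,"slide":[0,0,-7.2],"yaw":0}]'; python3 h.py
```

```text
time_s: 2.48
tcp_pos: [0.4846, 0.3168, 0.1007]
ee_rot: [[0.99, -0.14, 0.0], [-0.14, -0.99, 0.0], [0.0, -0.0, -1.0]]
wrist_force: [-0.7, -1.0, 4.7]
gripper_width: 0.683
t 2.48 tcp [0.4846 0.3168 0.1007] jaw -98.06 F [-0.7 -1.   4.7] w 0.683 j [ 49.  29. -19.   0. -42.  33.]
```

```bash
python3 -m inch '[{"hand":1,"slide":[0,0,5],"yaw":0},{"hand":1,"slide":[0,0,10],"yaw":0},{"hand":1,"slide":[2,-8,10],"yaw":0.05},{"hand":1,"slide":[4,-14,10],"yaw":0.12},{"hand":1,"slide":[5,-20,10],"yaw":0.2},{"hand":1,"slide":[6,-26,10],"yaw":0.25},{"hand":1,"slide":[7,-32,10],"yaw":0.25},{"hand":1,"slide":[7.4,-35.4,10],"yaw":0.25},{"hand":1,"slide":[7.4,-35.4,10],"yaw":0.25},{"hand":1,"slide":[7.4,-35.4,10],"yaw":0.25}]' | head -1; python3 -m inch '[{"hand":1,"slide":[0,0,-3],"yaw":0},{"hand":1,"slide":[0,0,-3],"yaw":0},{"hand":1,"slide":[0,0,-3],"yaw":0}]' |head -1
python3 - <<'E'
from h import *
st();t=capture('top');s=capture('scene')
a=cv2.resize(t[120:260,260:380],None,fx=3.3,fy=3.3,interpolation=2);b=cv2.resize(s[170:310,260:380],None,fx=3.3,fy=3.3,interpolation=2)
cv2.imwrite('pics/p1.png',np.hstack([a,b]))
E
```

```text
time_s: 3.72
time_s: 4.1
t 4.10 tcp [ 0.559  -0.0363  0.1709] jaw -83.63 F [-0.9  0.1 -0.7] w 0.679 j [ 13.  23. -18.   0. -49.  83.]
```

View pics/p1.png

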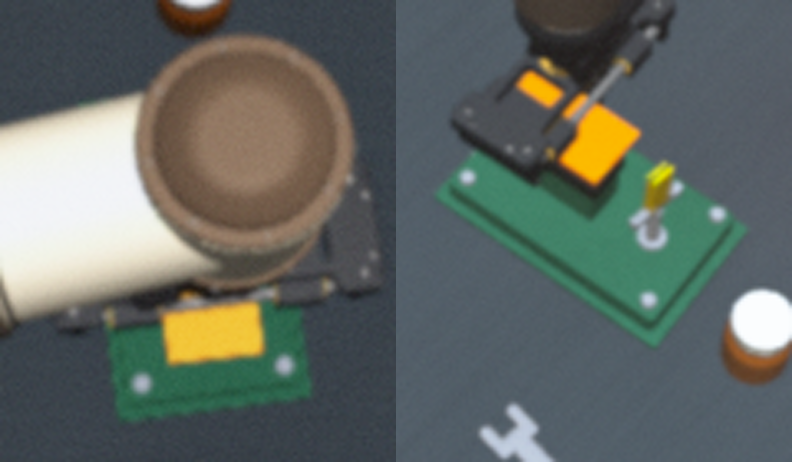

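Run:
```python
from h import *
a=np.array([at('top',260+u/3.3-.35,120+v/3.3-.35,.1212) for u,v in[(168,363),(263,352)]])
b=np.array([at('scene',260+(u-396)/3.3-.35,170+v/3.3-.35,.1212) for u,v in[(640,133),(597,187)]])
x=np.array([np.cos(.11),np.sin(.11)])
print(a,b);print('centre from near',a.mean(0)[:2]+.056*x,'far',b.mean(0)[:2]-.056*x)
```

```text
[[ 0.50048463 -0.01118261  0.1212    ]
 [ 0.50608826 -0.07112702  0.1212    ]] [[ 0.61194455 -0.00344694  0.1212    ]
 [ 0.62068596 -0.06392177  0.1212    ]]
centre from near [ 0.55894799 -0.03500723] far [ 0.56065371 -0.03983194]
```

```bash
python3 -m inch '[{"hand":1,"slide":[-0.05,0,-1.5],"yaw":0},{"hand":1,"slide":[-0.05,0,-2.4],"yaw":0},{"hand":1,"slide":[-0.05,0,-2.7],"yaw":0},{"hand":1,"slide":[-0.05,0,-2.7],"yaw":0},{"hand":1,"slide":[-0.05,0,-2.7],"yaw":0},{"hand":1,"slide":[-0.05,0,-2.7],"yaw":0}]'; python3 h.py
```

```text
time_s: 4.95
tcp_pos: [0.558, -0.0374, 0.1436]
ee_rot: [[0.994, 0.109, 0.0], [0.109, -0.994, -0.0], [0.0, 0.0, -1.0]]
wrist_force: [-2.5, -0.3, 3.8]
gripper_width: 0.686
t 4.95 tcp [ 0.558  -0.0374  0.1436] jaw -83.74 F [-2.5 -0.3  3.8] w 0.686 j [ 13.  24. -20.   0. -46.  83.]
```

```bash
python3 -m inch '[{"hand":0,"slide":[0,0,0],"yaw":0},{"hand":0,"slide":[0,0,0],"yaw":0},{"hand":0,"slide":[0,0,0],"yaw":0},{"hand":0,"slide":[0,0,0],"yaw":0},{"hand":0,"slide":[0,0,5],"yaw":0},{"hand":0,"slide":[0,0,8],"yaw":0},{"hand":0,"slide":[-2,-6,8],"yaw":-0.1},{"hand":0,"slide":[-4,-12,8],"yaw":-0.2},{"hand":0,"slide":[-6,-18,8],"yaw":-0.3},{"hand":0,"slide":[-7.2,-24,8],"yaw":-0.376}]'|head -1; python3 -m inch '[{"hand":0,"slide":[0,-1.4,-3],"yaw":0},{"hand":0,"slide":[0,-1.4,-6],"yaw":0},{"hand":0,"slide":[0,-1.4,-6],"yaw":0},{"hand":0,"slide":[0,-1.4,-6],"yaw":0}]' |head -1
python3 - <<'E'
from h import *
st();t=capture('top');s=capture('scene')
a=cv2.resize(t[140:260,280:400],None,fx=3.3,fy=3.3,interpolation=2);b=cv2.resize(s[190:310,180:300],None,fx=3.3,fy=3.3,interpolation=2)
cv2.imwrite('pics/p2.png',np.hstack([a,b]))
E
```

```text
time_s: 6.2
time_s: 6.7
t 6.70 tcp [ 0.487  -0.2904  0.1643] jaw -105.23 F [0.9 0.5 1.1] w 1.0 j [-14.  24. -18.   0. -49.  89.]
```

View pics/p2.png

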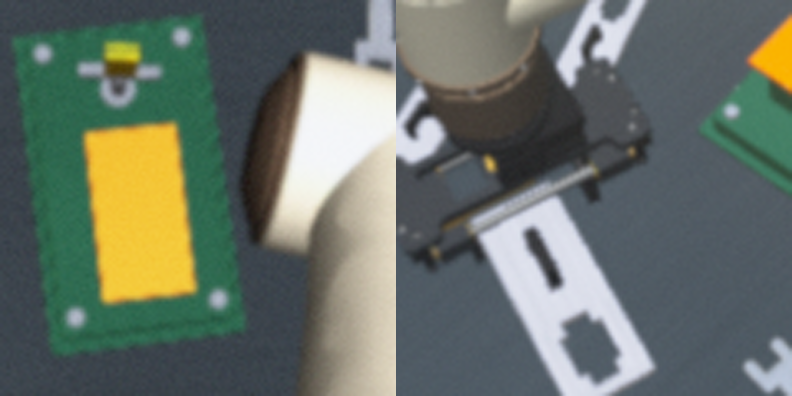

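Run:
```python
from h import *
T=lambda u,v,z:at('top',280+u/3.3-.35,140+v/3.3-.35,z)
S=lambda u,v,z:at('scene',180+(u-396)/3.3-.35,190+v/3.3-.35,z)
s=np.array([T(*p,.094) for p in[(85,132),(178,122),(197,292),(102,303)]]);d=s[0]+s[1]-s[2]-s[3];print('sheet',s.mean(0),np.linalg.norm(d)/2,np.degrees(np.arctan2(d[1],d[0])))
y=np.radians(-15.3);x=np.array([np.cos(y),np.sin(y)])
h=S(590,348,.008)[:2];print('scene hole->grip',h-.081*x,'bar',S(544,255,.036))
C=lambda u,v,z:at('top',395+(u-400)/5-.4,165+v/5-.4,z)[:2]
print('top hole->grip',C(600,196,.008)-.081*x)
```

```text
sheet [ 0.55781086 -0.0380534   0.094     ] 0.11321609629064415 4.478897687968461
scene hole->grip [ 0.48627291 -0.29367757] bar [ 0.48969982 -0.29285395  0.036     ]
top hole->grip [ 0.48571955 -0.2918478 ]
```

Run:
```python
from h import *
im=capture('top');big=cv2.resize(im[140:260,280:400],None,fx=4,fy=4,interpolation=2)
hsv=cv2.cvtColor(big,cv2.COLOR_BGR2HSV)
m=cv2.inRange(hsv,(8,120,120),(25,255,255));m[:130]=0
cs,_=cv2.findContours(m,0,1);q=max(cs,key=cv2.contourArea);r=cv2.minAreaRect(q);print(r)
w=np.array([at('top',280+(p[0]+.5)/4-.5,140+(p[1]+.5)/4-.5,.094) for p in q[:,0]])
r=cv2.minAreaRect((w[:,:2]*1000).astype(np.float32));print(r)
M=cv2.moments((w[:,:2]*1000).astype(np.float32));print(M['m10']/M['m00'],M['m01']/M['m00'],np.degrees(.5*np.arctan2(2*M['mu11'],M['mu20']-M['mu02'])))
# green body for reference
m=cv2.inRange(hsv,(55,80,60),(85,255,255))|m;m[:, 310:]=0
cs,_=cv2.findContours(m,0,1);q=max(cs,key=cv2.contourArea)
w=np.array([at('top',280+(p[0]+.5)/4-.5,140+(p[1]+.5)/4-.5,.015) for p in q[:,0]])
print('body',cv2.minAreaRect((w[:,:2]*1000).astype(np.float32)))
```

```text
((168.92788696289062, 257.49395751953125), (211.25343322753906, 116.35687255859375), 83.48019409179688)
((557.7094116210938, -37.36048889160156), (114.9941177368164, 63.025665283203125), 5.148691177368164)
557.849321085048 -37.27409618112484 4.987793999146408
body ((590.1131591796875, -32.978790283203125), (235.97396850585938, 142.20498657226562), 5.928092002868652)
```

```bash
python3 -m inch '[{"hand":0,"slide":[0,-0.1,-4],"yaw":0},{"hand":0.4,"slide":[0,-0.1,-8],"yaw":0},{"hand":0.5,"slide":[0,-0.1,-8.1],"yaw":0},{"hand":0.5,"slide":[0,-0.1,-8.1],"yaw":0},{"hand":1,"slide":[0,-0.1,-8.1],"yaw":0},{"hand":1,"slide":[0,-0.1,-8.1],"yaw":0},{"hand":1,"slide":[0,-0.1,-8.1],"yaw":0},{"hand":1,"slide":[0,-0.1,-8.1],"yaw":0},{"hand":1,"slide":[0,-0.1,-8.1],"yaw":0},{"hand":1,"slide":[0,-0.1,-8.1],"yaw":0}]'|tail -2; python3 h.py
```

```text
wrist_force: [-1.7, -0.4, 1.4]
gripper_width: 0.133
t 8.10 tcp [ 0.4861 -0.2915  0.0823] jaw -105.3 F [-1.7 -0.4  1.4] w 0.133 j [-15.  30. -22.   0. -38.  89.]
```

```bash
python3 -m inch '[{"hand":1,"slide":[0,0,4],"yaw":0},{"hand":1,"slide":[0,0,9],"yaw":0},{"hand":1,"slide":[0,0,14],"yaw":0},{"hand":1,"slide":[0,0,16],"yaw":0},{"hand":1,"slide":[1,4,16],"yaw":0.1},{"hand":1,"slide":[3,9,16],"yaw":0.2},{"hand":1,"slide":[5,14,16],"yaw":0.3},{"hand":1,"slide":[7,19,16],"yaw":0.372},{"hand":1,"slide":[8,23,16],"yaw":0.372},{"hand":1,"slide":[8.6,25.6,16],"yaw":0.372}]'|head -1; python3 -m inch '[{"hand":1,"slide":[0,0,0],"yaw":0},{"hand":1,"slide":[0,0,0],"yaw":0},{"hand":1,"slide":[0,0,0],"yaw":0}]' |head -1
python3 - <<'E'
from h import *
st();t=capture('top');s=capture('scene')
a=cv2.resize(t[110:250,260:380],None,fx=3.3,fy=3.3,interpolation=2);b=cv2.resize(s[150:290,270:390],None,fx=3.3,fy=3.3,interpolation=2)
cv2.imwrite('pics/p3.png',np.hstack([a,b]))
E
```

```text
time_s: 9.35
time_s: 9.72
t 9.72 tcp [ 0.5717 -0.0362  0.2419] jaw -84.05 F [ 0.  -0.4 -3.6] w 0.132 j [ 13.  19. -11.  -0. -59.  83.]
```

View pics/p3.png

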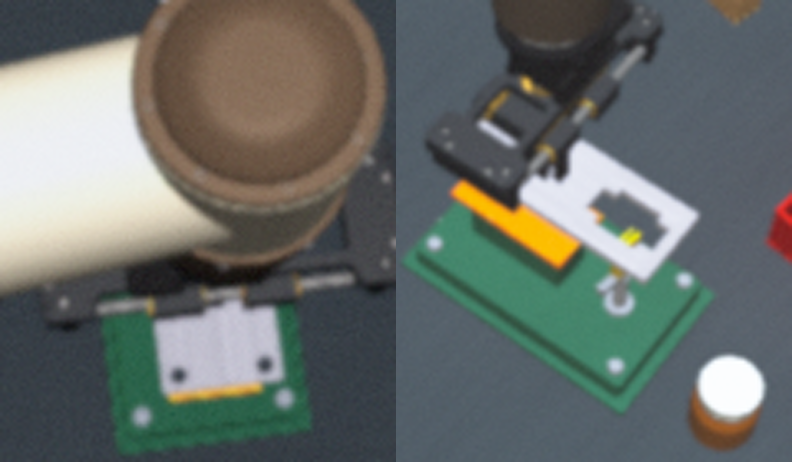

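Run:
```python
from h import *
z=.1676
T=lambda u,v:at('top',260+u/3.3-.35,110+v/3.3-.35,z)
S=lambda u,v:at('scene',270+(u-396)/3.3-.35,150+v/3.3-.35,z)
y=np.radians(6);x=np.array([np.cos(y),np.sin(y)])
f=np.array([S(698,212),S(645,280)]);n=np.array([T(164,397),T(284,381)])
print(f,n);print('far',f.mean(0)[:2]-.122*x,'near',n.mean(0)[:2]+.07*x)
for q in(f,n):d=q[0]-q[1];print(np.linalg.norm(d),np.degrees(np.arctan2(d[1],d[0]))-90)
print('hole-grip',S(628,219)[:2]-.081*x)
d=f.mean(0)-n.mean(0);print(np.degrees(np.arctan2(d[1],d[0])))
```

```text
[[ 0.68710583  0.01225741  0.1676    ]
 [ 0.69640259 -0.06024985  0.1676    ]] [[ 0.49671122 -0.008085    0.1676    ]
 [ 0.50463755 -0.07956223  0.1676    ]]
far [ 0.57042254 -0.03674869] near [ 0.57029092 -0.03650662]
0.07310083677314133 7.306506728150268
0.07191537947732297 6.327853339140134
hole-grip [ 0.57206645 -0.03776173]
5.924095482488009
```

```bash
python3 -m inch '[{"hand":1,"slide":[0.2,0.1,-1],"yaw":0},{"hand":1,"slide":[0.2,0.1,-2],"yaw":0},{"hand":1,"slide":[0.2,0.1,-3],"yaw":0},{"hand":1,"slide":[0.2,0.1,-4],"yaw":0},{"hand":1,"slide":[0.2,0.1,-5],"yaw":0},{"hand":1,"slide":[0.2,0.1,-5.8],"yaw":0},{"hand":1,"slide":[0.2,0.1,-6.4],"yaw":0},{"hand":1,"slide":[0.2,0.1,-6.5],"yaw":0},{"hand":1,"slide":[0.2,0.1,-6.5],"yaw":0}]'|head -1; python3 h.py
```

```text
time_s: 10.95
t 10.95 tcp [ 0.5744 -0.0343  0.1775] jaw -83.97 F [-0.   0.1 -3. ] w 0.132 j [ 13.  23. -15.   0. -51.  83.]
```

```bash
python3 -m inch '[{"hand":1,"slide":[-0.05,-0.05,-0.15],"yaw":0},{"hand":1,"slide":[-0.05,-0.05,-0.15],"yaw":0},{"hand":1,"slide":[-0.05,-0.05,-0.15],"yaw":0}]'|head -1; python3 h.py
```

```text
time_s: 11.32
t 11.32 tcp [ 0.574  -0.0348  0.1763] jaw -83.96 F [-0.3  0.7 -1.9] w 0.134 j [ 13.  23. -16.   0. -51.  83.]
```

```bash
python3 -m inch '[{"hand":1,"slide":[0,0,-0.1],"yaw":0},{"hand":1,"slide":[0,0,-0.1],"yaw":0},{"hand":0.6,"slide":[0,0,-0.1],"yaw":0},{"hand":0.6,"slide":[0,0,-0.1],"yaw":0},{"hand":0.6,"slide":[0,0,-0.1],"yaw":0},{"hand":0.6,"slide":[0,0,2],"yaw":0},{"hand":0.6,"slide":[0,0,6],"yaw":0},{"hand":0.6,"slide":[0,0,7],"yaw":0}]'|head -1; python3 h.py; python3 -m inch '[{"hand":0.6,"slide":[1,0,0],"yaw":-0.18},{"hand":0.6,"slide":[3,0.3,0],"yaw":-0.36},{"hand":0.6,"slide":[5,0.5,0],"yaw":-0.54},{"hand":0.6,"slide":[7,0.7,0],"yaw":-0.72},{"hand":0.6,"slide":[8,0.8,0],"yaw":-0.9},{"hand":0.6,"slide":[8,0.8,0],"yaw":-1.08},{"hand":0.6,"slide":[8,0.8,0],"yaw":-1.26},{"hand":0.6,"slide":[8,0.8,0],"yaw":-1.44},{"hand":0.6,"slide":[8,0.8,0],"yaw":-1.62},{"hand":0.6,"slide":[8,0.8,0],"yaw":-1.717}]'|head -1; python3 -m inch '[{"hand":0.6,"slide":[0,0,0],"yaw":0},{"hand":0.6,"slide":[0,0,0],"yaw":0}]'|head -1
python3 - <<'E'
from h import *
st();t=capture('top');s=capture('scene')
a=cv2.resize(t[110:250,260:380],None,fx=3.3,fy=3.3,interpolation=2);b=cv2.resize(s[170:290,270:390],None,fx=3.85,fy=3.85,interpolation=2)[:462]
cv2.imwrite('pics/p4.png',np.hstack([a,b])[:,:800])
E
```

```text
time_s: 12.32
t 12.32 tcp [ 0.5749 -0.0347  0.2485] jaw -83.95 F [0.2 0.3 0.2] w 0.401 j [ 13.  19. -11.   0. -60.  83.]
time_s: 13.58
time_s: 13.82
t 13.82 tcp [ 0.6535 -0.0269  0.2452] jaw 177.73 F [ 0.1 -0.2  0.7] w 0.4 j [ 12.  27.   1.  -0. -64. -14.]
```

View pics/p4.png

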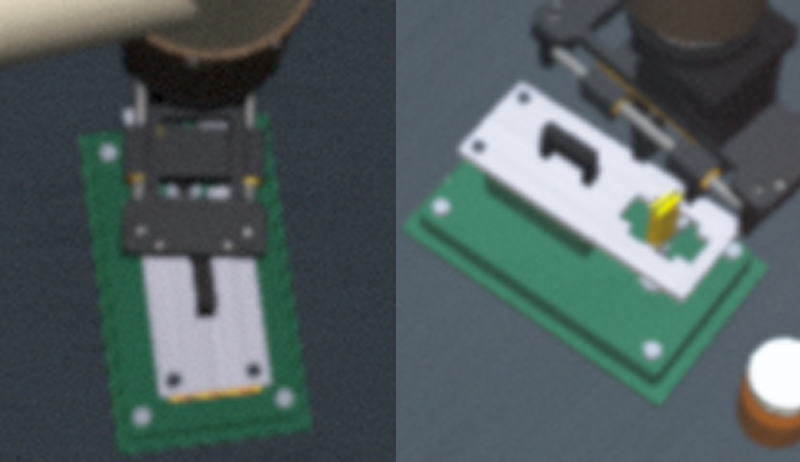

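```bash
python3 -m inch '[{"hand":0.6,"slide":[0,0,-3],"yaw":0},{"hand":0.6,"slide":[0,0,-6],"yaw":0},{"hand":0.6,"slide":[0,0,-6.7],"yaw":0},{"hand":0.6,"slide":[0,0,-6.7],"yaw":0},{"hand":1,"slide":[0,0,-6.7],"yaw":0},{"hand":1,"slide":[0,0,-6.7],"yaw":0},{"hand":1,"slide":[0,0,-6.7],"yaw":0},{"hand":1,"slide":[0,0,-6.7],"yaw":0},{"hand":1,"slide":[0,0,-6.7],"yaw":0}]'|head -1; python3 h.py
python3 - <<'E'
from h import *
T=lambda u,v,z:at('top',260+u/3.3-.35,110+v/3.3-.35,z)
S=lambda u,v,z:at('scene',270+(u-396)/3.85-.35,170+v/3.85-.35,z)
y=np.radians(6);x=np.array([np.cos(y),np.sin(y)])
z=.102
n=np.array([S(522,82,z),S(460,151,z)]);f=np.array([S(741,213,z),S(683,298,z)])
print('cover grip from near',n.mean(0)[:2]+.07*x,'far',f.mean(0)[:2]-.122*x)
d=(f-n).mean(0);print(np.linalg.norm(d),np.degrees(np.arctan2(d[1],d[0])));t=np.array([T(160,397,z),T(271,384,z)]);print('top near',t.mean(0)[:2]+.07*x)
E
```

```text
time_s: 15.05
t 15.05 tcp [ 0.6526 -0.0268  0.1793] jaw 177.65 F [-6.4  1.5  5.1] w 0.101 j [ 12.  30.  -4.  -0. -57. -14.]
cover grip from near [ 0.57548057 -0.03587994] far [ 0.57050012 -0.03293797]
0.18738604762140507 7.053859052941775
top near [ 0.57430749 -0.03486122]
```

```bash
python3 -m inch '[{"hand":1,"slide":[-0.1,0,0],"yaw":-0.16},{"hand":1,"slide":[-0.1,0,0],"yaw":-0.32},{"hand":1,"slide":[-0.1,0,0],"yaw":-0.48},{"hand":1,"slide":[-0.1,0,0],"yaw":-0.64},{"hand":1,"slide":[-0.1,0,0],"yaw":-0.8},{"hand":1,"slide":[-0.1,0,0],"yaw":-0.96},{"hand":1,"slide":[-0.1,0,0],"yaw":-1.12},{"hand":1,"slide":[-0.1,0,0],"yaw":-1.28},{"hand":1,"slide":[-0.1,0,0],"yaw":-1.424},{"hand":1,"slide":[-0.1,0,0],"yaw":-1.424}]'|head -1; python3 h.py;python3 -m inch '[{"hand":1,"slide":[0,0,0],"yaw":0},{"hand":1,"slide":[0,0,0],"yaw":0}]'|head -1; python3 h.py
```

```text
time_s: 16.3
t 16.30 tcp [ 0.6526 -0.027   0.1793] jaw 96.15 F [-2.   0.4  4.6] w 0.103 j [ 12.  30.  -4.   0. -56. -96.]
time_s: 16.55
t 16.55 tcp [ 0.6527 -0.027   0.1793] jaw 96.15 F [-3.9 -0.9  5.3] w 0.096 j [ 12.  30.  -4.   0. -56. -96.]
```

```bash
python3 -m inch '[{"hand":0.6,"slide":[0,0,0],"yaw":0},{"hand":0.6,"slide":[0,0,0],"yaw":0},{"hand":0.6,"slide":[0,0,0],"yaw":0},{"hand":0.6,"slide":[0,0,3],"yaw":0},{"hand":0.6,"slide":[0,0,7],"yaw":0},{"hand":0.6,"slide":[-4,-0.4,7],"yaw":0},{"hand":0.6,"slide":[-7.9,-0.8,7],"yaw":0},{"hand":0.6,"slide":[-7.9,-0.8,7],"yaw":0},{"hand":0.6,"slide":[-7.9,-0.8,7],"yaw":0}]'|head -1
python3 - <<'E'
from h import *
st();t=capture('top');s=capture('scene')
a=cv2.resize(t[110:250,260:380],None,fx=3.3,fy=3.3,interpolation=2);b=cv2.resize(s[200:285,300:390],None,fx=4.4,fy=4.4,interpolation=2);b=cv2.copyMakeBorder(b,0,462-b.shape[0],0,0,0)
cv2.imwrite('pics/p5.png',np.hstack([a,b]))
E
```

```text
time_s: 17.68
t 17.68 tcp [ 0.5745 -0.0347  0.2492] jaw 96.09 F [-0.7 -0.2 -0.3] w 0.402 j [ 13.  19. -10.   0. -60. -97.]
```

View pics/p5.png

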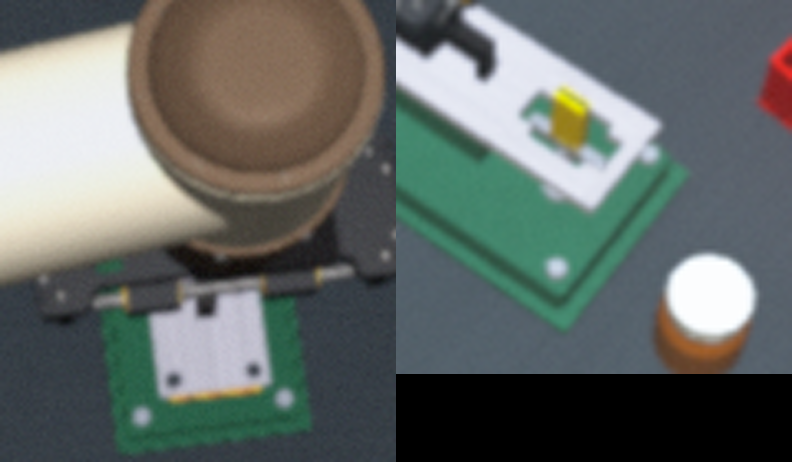

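```bash
python3 -m inch '[{"hand":0.6,"slide":[0,0,-3],"yaw":0},{"hand":0.6,"slide":[0,0,-6],"yaw":0},{"hand":0.6,"slide":[0,0,-7.2],"yaw":0},{"hand":0.6,"slide":[0,0,-7.2],"yaw":0},{"hand":1,"slide":[0,0,-7.2],"yaw":0},{"hand":1,"slide":[0,0,-7.2],"yaw":0},{"hand":1,"slide":[0,0,-7.2],"yaw":0},{"hand":1,"slide":[0,0,-7.2],"yaw":0},{"hand":1,"slide":[0,0,-7.2],"yaw":0}]'|head -1; python3 h.py; python3 -m inch '[{"hand":1,"slide":[0,0,-0.2],"yaw":0},{"hand":1,"slide":[0,0,-0.4],"yaw":0},{"hand":1,"slide":[0,0,-0.6],"yaw":0},{"hand":1,"slide":[0,0,-0.6],"yaw":0}]'|head -1; python3 h.py
```

```text
time_s: 18.9
t 18.90 tcp [ 0.574  -0.0347  0.1772] jaw 96.07 F [0.5 0.1 0. ] w 0.134 j [ 13.  23. -16.   0. -51. -97.]
time_s: 19.4
t 19.40 tcp [ 0.574  -0.0347  0.1714] jaw 96.08 F [-1.3  0.6  6.3] w 0.132 j [ 13.  24. -16.   0. -50. -97.]
```

```bash
python3 -m inch '[{"hand":1,"slide":[0,0,-0.2],"yaw":0},{"hand":1,"slide":[0,0,-0.4],"yaw":0},{"hand":1,"slide":[0,0,-0.5],"yaw":0},{"hand":1,"slide":[0,0,-0.5],"yaw":0}]'|head -1; python3 h.py;  python3 -m inch '[{"hand":1,"slide":[0,0,-0.1],"yaw":0},{"hand":1,"slide":[0,0,-0.1],"yaw":0},{"hand":1,"slide":[0,0,-0.1],"yaw":0}]'|head -1; python3 h.py
```

```text
time_s: 19.9
t 19.90 tcp [ 0.5741 -0.0347  0.1674] jaw 96.1 F [-2.8  1.3 11. ] w 0.131 j [ 13.  24. -16.   0. -50. -97.]
time_s: 20.27
t 20.27 tcp [ 0.5741 -0.0347  0.1674] jaw 96.12 F [-4.9  2.  15.2] w 0.131 j [ 13.  24. -16.   0. -50. -97.]
```

```bash
python3 -m inch '[{"hand":1,"slide":[0,0,-0.1],"yaw":0},{"hand":1,"slide":[0,0,-0.1],"yaw":0},{"hand":1,"slide":[0,0,-0.1],"yaw":0},{"hand":1,"slide":[0,0,-0.1],"yaw":0},{"hand":1,"slide":[0,0,-0.1],"yaw":0},{"hand":1,"slide":[0,0,-0.1],"yaw":0}]'|head -1
python3 - <<'E'
from h import *
st();t=capture('top');s=capture('scene');st()
a=cv2.resize(t[110:250,260:380],None,fx=3.3,fy=3.3,interpolation=2);b=cv2.resize(s[180:285,290:380],None,fx=4.4,fy=4.4,interpolation=2)
cv2.imwrite('pics/p6.png',np.hstack([a,b[:462]]))
E
```

```text
time_s: 21.02
t 21.02 tcp [ 0.5741 -0.0347  0.1673] jaw 96.14 F [-6.4  2.8 19.6] w 0.137 j [ 13.  24. -16.   0. -50. -97.]
t 21.12 tcp [ 0.5741 -0.0347  0.1673] jaw 96.14 F [-5.8  2.7 19.6] w 0.131 j [ 13.  24. -16.   0. -50. -97.]
```

View pics/p6.png

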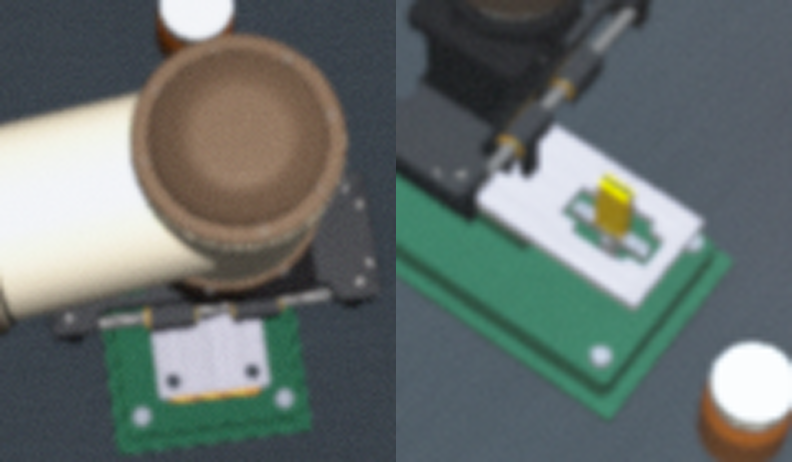

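The wing lies inside the slot at right crop (610,230). The bar is aligned with the slot and the cover is pressed to the stop: 9.8 mm of travel, holding 19.6 N.

```bash
python3 -c "from station import finish_job; print(finish_job())"
```

```text
the job is handed in; nothing more can be done
None
```

The port is closed and handed in at about 21 s of the 72 s allowed. I laid the orange sheet on the seal and let go, then set the largest cover over the fastener and let go. I turned the fastener about 82° clockwise, gripped the cover's bar again, and handed in with the cover still pressed down.

**Last checks**
- **Seal:** it travelled about 9.8 mm and then stopped moving while the push rose from 11 to 19.6 N. That fits the hard stop; the wing blocking the cover would have stopped it near 4 mm.
- **Fastener:** in the last picture the bar and the wing lie along and inside the cover's slot. The black slot line was too small to read, so I judged alignment from the bar and wing.
- **Bystanders:** I did not go near the spanner, jar or red bin.

**Small disagreements**
- **Sheet:** it measured about 1° off the housing (5.0° against 5.9–6.3°), with its centre within about 1.5 mm.
- **Cover:** the cameras put it about 1–2 mm off the ideal place along the port; the slot allows 4 mm either side.
- **Side force:** about 6–7 N sideways remained on the wrist at the end.

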